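# Unlock the vise and take the finished bracket out

## Robot

A 6-joint arm with a two-finger parallel gripper is mounted at the origin on a cart in front of the work surface, level with it; the furniture and walls round the work are solid. World frame = base frame: x ahead of the robot, y to its left, z up, the work surface at z = 0. Lengths are in mm, angles in rad, forces in N, time in s.
With the tool pointing down it reaches from about 325 to 850 mm from the base axis. Payload 15.5 kg.
Tool frame: the origin (TCP) lies midway between the tips of the shut fingers; the grasp point (between the pads) lies 19 mm behind it; z points along the fingers, y is the line along which they close (so a half turn about z gives the same grasp; the last joint's range is limited). The gripper opens to 91 mm and grips with 3 to 60 N. Pads are 32 mm wide; open, the fingers measure 118 mm over their backs; the gripper's body (76 mm by 178 mm) begins 60 mm behind the grasp point.
Start: joints at [-1.367, 0.494, 1.345, -0, 1.302, -0.096], TCP at [183.985, -597.307, 213.915] pointing down, gripper open.
Joint ranges: [-2.91, 2.91], [-0.82, 2.16], [0.22, 2.67], [-1.22, 4.37], [0.12, 2.79], [-3.08, 3.08]. Speed limits (rad/s): [1.89, 1.89, 2.57, 3.01, 3.01, 3.01].

## Interface

Orientations are given as a unit quaternion [x, y, z, w].
In Python, from workcell import robot, vision, order, spot_in, silhouettes gives the robot as it stands.
- The arm moves only by the tool play_rows, never from a script. Its argument "plan" is a list of rows, each an object with "jaw": the opening, from 0 (shut) to 1 (fully open); "slide": the shift along the tool's x, y, z each as a share of 100 mm, from -1 to 1, a list of three; "rot": the turn, a rotation vector about the tool's x, y, z each as a share of pi/4 rad, from -1 to 1, a list of three. In form: [{"jaw": jaw, "slide": [tx, ty, tz], "rot": [ax, ay, az]}, ...]. A call has exactly 5 rows; each row is the pose to reach, as a shift and turn from the pose commanded when the call began, along the tool's axes at that moment; what a row does not reach only later rows make up. A row lasts 1/12 s, in which the tool goes at most 41.7 mm and 7.16 degrees, less where a joint would pass 70% of its speed; a pose out of reach is approached as far as the arm can. A call with a number of a shift or a turn outside -1 to 1 is refused whole. A call with a gripper value outside its range is refused whole. The fingers move at their own pace and stop on an object; the grip force is fixed at half the most. Time passes only in rows, so rows that repeat a pose let the fingers close, or fill a call up. It gives the time, the measured TCP pose, the force, the opening and the grip force at its end, in the units of the state.
- robot.observe(): the state, without advancing time (a new reading comes with each control period).
- vision.snapshot(name): name is "scene" or "top"; returns a dict with "frame" (400x640x3 uint8, red, green, blue), "K" (3x3 intrinsics, pixels), "view" (4x4, takes a point from world to camera coordinates). Camera axes: x right, y up, looking along -z (the intrinsics and any distortion apply to the point x, -y, -z); pixel columns grow to the right and rows downward; lengths in mm; the calibration is good to about 2 mm. A picture is of the moment at which its call begins. There is no depth.
- order.finish_job(): hands the job in; it is judged then, once.
Trained networks look in a picture, given as the dict that the camera call returned (one of the last four; its "shot" number tells which), for a name from the list of things; names that differ only in an ending like _2 or _b are one class to them, and where a whole thing is asked for, a point or a joint stands for the part that bears it (a point fixed in the world has none). Each returns a list of dicts, best first, with "conf" (0 to 1); they miss things now and then, are a little off and sometimes report something else, mostly with a low value. They report only what shows in the picture. A call takes as long as a camera call.
- spot_in(picture, target): "box" ([centre column, centre row, width, height] in pixels, round what is visible of it).
- silhouettes(picture, target): "region" (400x640 bool, what is visible of it) and "box" ([centre column, centre row, width, height] in pixels, round what is visible of it).
The state is a dict: "t": time; "q": joint angles; "joint_vel": joint speeds; "effort": joint torques, N m; "ee_pos": TCP position; "tcp_rot": TCP orientation; "wrist_force": force on the tool from outside, world axes, zero at the start; "moment": the same for the moment, N m; "finger_gap": opening from 0.0 (shut) to 1.0 (fully open); "finger_force": force on a finger pad.
Only numpy, scipy, OpenCV 4.12 (cv2) and the standard library are available. Lean on these libraries where they do the work, as an engineer would, in place of code of your own. Each camera call takes 0.05 s, during which the arm holds its last target. There are 200 camera calls.

## Task

The welded bracket in the vise is finished. Turn the vise's lock knob anticlockwise to its end stop, then slide the moving jaw all the way back towards the knob, and only then lift the bracket out and gently stand it upright on its foot in the tray. Leave the jaw open and unlocked, and do not push the small carton in the tray out of its place.

Things in the scene. Friction and masses are not known exactly. Their poses are not given: they have to be found in the camera images.
- vise: grey drill-press vise, base 250 (x) x 104 (y) x 20 mm, fixed. Origin: centre of its underside; x runs along the slide from lock knob (x = -55 mm) to fixed jaw (face at x = +86.5, top at z = 60 mm). Moving jaw: 86 mm wide, face at x = +34.5 when shut, top at z = 59; its lip reaches 6 mm over the bracket foot. Bracket stands on the bed (z = 20) at x = +60, top at z = 94.
- vise_jaw (a joint): travel of the moving jaw in m: 0 shut on the bracket, grows as it slides towards the knob (vise -x), end stop 0.035. It takes about 3 N and stays where it is left. The knob's tongue blocks it until the knob is turned.
- jaw_post (a point): grip point on the upright steel pull post on top of the moving jaw: post axis, 85 mm above the vise's underside. Post 14 mm in diameter, from 65 to 97 mm, an 18 mm head from there to 103 mm.
- lock_knob (a joint): angle of the lock knob in rad: about 0 locked (bar grip and tongue along the vise's x axis), grows anticlockwise seen from above, end stop 1.4 (tongue swung clear to the vise's +y side).
- knob_grip (a point): on the vertical axis of the black lock knob, 80 mm above the vise's underside. Bar grip 46 long x 14 wide, from z = 64 to 90 mm; its length is this point's x axis (turns with the knob).
- bracket: the finished steel bracket: foot plate 50 (x) x 70 (y) x 8 mm with an upright web 10 (x) x 50 (y) mm in its middle rising to 74 mm, with a bore. Loose, about 0.35 kg. Origin: centre of the underside of the foot; z up along the web. Can be gripped across the 10 mm of the web, above the jaws; against the fixed jaw (1 mm from it) its foot can rub, so shift it a few mm off before lifting.
- tray: open plywood tray, 180 (x) x 130 (y) x 44 mm, walls 6 mm thick, inner floor 14 mm above its underside, fixed to the bench. Origin: centre of its underside. The carton lies at its +x end (the end away from the robot), from about x = +25 mm on; the rest is free.
- screw_box: small grey carton 70 (x) x 45 (y) x 30 mm lying at the far end of the tray, its long side across the tray; origin: centre of its underside

How it is judged (in metres and radians):
On the way, in this order (a step that is already met when the one before it is completed fails the run):
1. the lock knob is turned to its end stop (over 1.27 of 1.4 rad) with the jaw still shut and the bracket in the vise (value of joint lock_knob above 1.27 rad and value of joint vise_jaw below 0.008 m and z of bracket in the frame of vise below 0.026 m), for 0.1 s.
2. the jaw is slid back (over 29 of 35 mm) with the bracket still standing in the vise (value of joint vise_jaw above 0.029 m and z of bracket in the frame of vise below 0.026 m and horizontal distance between bracket and vise below 0.09 m and angle between bracket's own z axis and vertical below 0.2 rad), for 0.1 s.
At the end, for the whole second after the job is handed in: The bracket stands upright (within 0.1 rad) and at rest with its foot flat on the tray's floor (foot within 4 mm of it); the jaw is still open (over 27 mm) and the knob still at its open stop (over 1.2 rad) (value of joint lock_knob above 1.2 rad and value of joint vise_jaw above 0.027 m and x of bracket in the frame of tray between -0.084 and 0.084 m and y of bracket in the frame of tray between -0.059 and 0.059 m and z of bracket in the frame of tray between 0.01 and 0.018 m and angle between bracket's own z axis and vertical below 0.1 rad and linear speed of bracket below 0.02 m/s); the robot touches nothing.
It fails at once if the carton in the tray is pushed more than 25 mm (distance of screw_box from where it was at the start of the episode above 0.025 m).
It fails at once if the bracket is dropped: let go over the tray with its foot more than 20 mm above the tray's floor (z of bracket in the frame of tray above 0.034 m and horizontal distance between bracket and tray below 0.11 m and contact force between bracket and the fingers below 0.1 N).
It also fails if it takes over 64 s, if anything falls off the work surface, if the arm or the gripper's body presses on something with over 40 N, if the wrist force passes 120 N, or if a joint passes its speed limit or range.

## Working session

There is one attempt and no reset: what is moved stays moved. The work goes in short steps, Python scripts to look and compute and a tool call to move; the robot and the scene stay as the last step left them, time stands still between calls to the robot, and variables do not carry over. Pictures are saved under pics/ and viewed, at most 10 in all, crops included, and the job is handed in when it is done.

Besides the shell and the picture viewer there is one more tool, called after "Request:" as name(argument=value, ...), one argument or row to a line, values as JSON. play_rows: Moves the arm, as the interface text tells. Its arguments: {"type":"object","properties":{"plan":{"type":"array"}},"required":["plan"]}

```bash
mkdir -p pics; ls; python3 - <<'E'
from workcell import robot, vision, order, spot_in, silhouettes
import cv2,numpy as np
print(robot.observe())
for n in ["scene","top"]:
    p=vision.snapshot(n); cv2.imwrite(f"pics/{n}0.png",p["frame"][...,::-1]); print(n,p["K"].tolist(),np.round(p["view"],4).tolist(),[k for k in p])
    for t in ["vise","vise_jaw","lock_knob","bracket","tray","screw_box"]:
        print(t,[(np.round(d["box"],1).tolist(),round(d["conf"],2)) for d in spot_in(p,t)[:2]])
E
```

```text
pics
{'t': 0.0, 'q': array([-1.36751522e+00,  4.94195918e-01,  1.34609546e+00,  1.71949940e-05,
        1.30252170e+00, -9.54716029e-02]), 'joint_vel': array([-0.00112276,  0.00079679, -0.00032397, -0.00167728, -0.00052641,
        0.00016449]), 'effort': array([ 7.85479551e-04, -8.78822637e+01, -3.81858802e+01,  7.04773399e-02,
        5.28434676e-02, -1.78509654e-04]), 'ee_pos': array([ 183.90616715, -596.94484651,  213.34244055]), 'tcp_rot': array([ 9.88864238e-01,  1.48819176e-01, -2.46008597e-05, -6.09772056e-04]), 'wrist_force': array([-0.16812201, -0.01068052, -0.15359691]), 'moment': array([0.02774033, 0.00451818, 0.00059167]), 'finger_force': 0.0, 'finger_gap': 1.0034102465417967}
scene [[466.02985722772513, 0.0, 321.82112779890974], [0.0, 466.02985722772513, 199.10746268217548], [0.0, 0.0, 1.0]] [[-0.7266, -0.6868, 0.0153, 586.9328], [0.4909, -0.5035, 0.711, -138.4459], [-0.4807, 0.5242, 0.703, -833.6964], [0.0, 0.0, 0.0, 1.0]] ['frame', 'K', 'view', 'shot']
vise []
vise_jaw [([341.6, 170.6, 33.3, 47.3], 0.84), ([320.2, 165.2, 29.6, 44.2], 0.37)]
lock_knob [([368.2, 177.9, 40.4, 31.9], 0.76)]
bracket [([320.2, 163.9, 29.0, 47.1], 0.75)]
tray [([287.1, 235.6, 119.5, 104.9], 0.63), ([366.9, 180.2, 44.7, 28.5], 0.3)]
screw_box [([265.4, 217.5, 44.4, 41.2], 0.67)]
top [[364.2580005021448, 0.0, 321.82398815815], [0.0, 364.2580005021448, 195.133296735623], [0.0, 0.0, 1.0]] [[-0.027, -0.999, -0.036, 337.7853], [0.9961, -0.0299, 0.0835, -501.3841], [-0.0844, -0.0337, 0.9959, -868.5811], [0.0, 0.0, 0.0, 1.0]] ['frame', 'K', 'view', 'shot']
vise [([368.3, 189.1, 62.0, 101.7], 0.82), ([366.4, 179.9, 38.4, 18.9], 0.2)]
vise_jaw [([367.6, 176.4, 39.6, 20.0], 0.96)]
lock_knob [([371.6, 203.8, 18.1, 33.4], 0.65)]
bracket [([359.6, 164.8, 31.5, 25.1], 0.76)]
tray [([290.6, 192.2, 56.6, 77.3], 0.75)]
screw_box [([294.6, 167.8, 30.5, 19.8], 0.7)]
```

```bash
python3 - <<'E'
import cv2
a=cv2.imread("pics/top0.png")[120:260,240:430]; cv2.imwrite("pics/topc.png",cv2.resize(a,None,fx=4,fy=4,interpolation=2))
a=cv2.imread("pics/scene0.png")[110:310,210:450]; cv2.imwrite("pics/scenec.png",cv2.resize(a,None,fx=3,fy=3,interpolation=2))
E
```

```text
(no output)
```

View pics/topc.png

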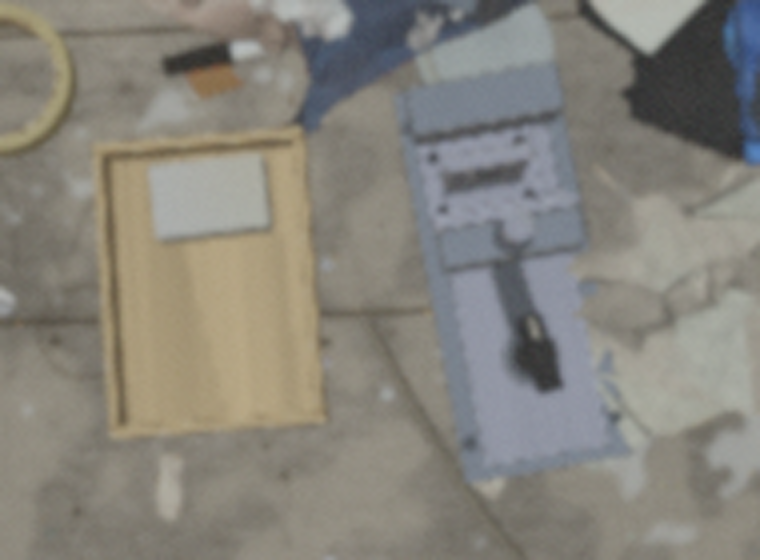

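View pics/scenec.png

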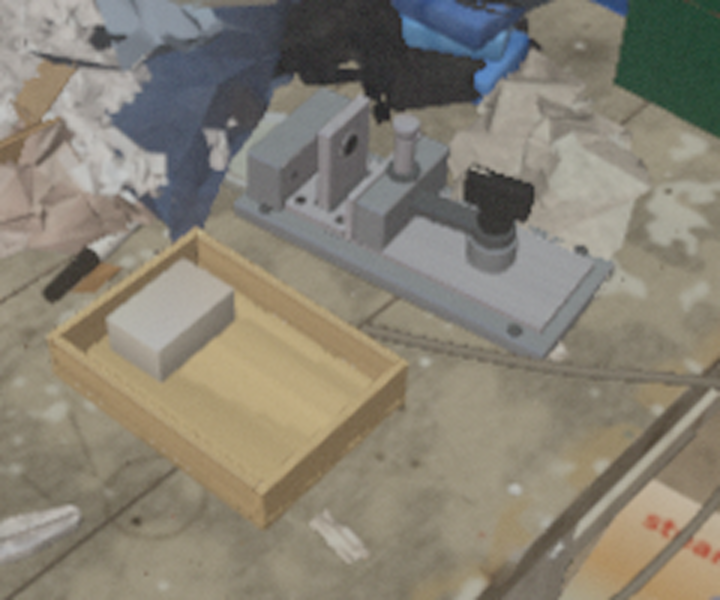

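```bash
cat > h.py <<'E'
import numpy as np
from scipy.optimize import least_squares
C={"scene":(np.array([[466.03,0,321.82],[0,466.03,199.107],[0,0,1]]),np.array([[-0.7266,-0.6868,0.0153,586.9328],[0.4909,-0.5035,0.711,-138.4459],[-0.4807,0.5242,0.703,-833.6964]])),
"top":(np.array([[364.258,0,321.824],[0,364.258,195.133],[0,0,1]]),np.array([[-0.027,-0.999,-0.036,337.7853],[0.9961,-0.0299,0.0835,-501.3841],[-0.0844,-0.0337,0.9959,-868.5811]]))}
def proj(c,P):
    K,V=C[c]; p=V[:,:3]@np.asarray(P,float)+V[:,3]; q=K@np.array([p[0],-p[1],-p[2]]); return q[:2]/q[2]
def ray(c,uv,z):
    f=lambda s: proj(c,[s[0],s[1],z])-uv
    return least_squares(f,[500,0]).x
def W(s,P):
    c,n=np.cos(s[2]),np.sin(s[2]); return [s[0]+c*P[0]-n*P[1],s[1]+n*P[0]+c*P[1],P[2]]
def pix(c,u): return np.array(u)/4+[240,120] if c=="top" else np.array(u)/3+[210,110]
def fit(obs,s0):
    f=lambda s: np.concatenate([proj(c,W(s,P))-pix(c,u) for c,u,P in obs])
    r=least_squares(f,s0,x_scale=[100,100,.1],loss="soft_l1"); return r.x,np.round(r.fun.reshape(-1,2),1).tolist()
E
python3 - <<'E'
from h import *
v=[("top",(470,482),(-125,52,20)),("top",(630,452),(-125,-52,20)),("scene",(235,208),(125,52,20)),("scene",(545,352),(-125,52,20)),("scene",(612,262),(-125,-52,20)),
("top",(415,140),(86.5,43,60)),("top",(563,110),(86.5,-43,60)),("scene",(345,129),(60,0,94-22))]
s,r=fit(v,[500,-100,.1]);print(s.round(3),r)
t=[("top",u,P) for u,P in zip([(95,145),(302,128),(327,420),(110,437)],[(90,65,44),(90,-65,44),(-90,-65,44),(-90,65,44)])]+[("scene",u,P) for u,P in zip([(50,340),(197,230),(407,367),(263,495)],[(90,65,44),(90,-65,44),(-90,-65,44),(-90,65,44)])]
q,r=fit(t,[500,100,.1]);print(q.round(3),r)
for n,P in dict(knob=(-55,0,90),kb1=(-78,0,90),kb2=(-32,0,90),post=(10,0,103),bt1=(60,25,94),bt2=(60,-25,94)).items():
    print(n,np.round(W(s,P),1),[((proj("top",W(s,P))-[240,120])*4).round(),((proj("scene",W(s,P))-[210,110])*3).round()])
print("posthead top",ray("top",pix("top",(517,232)),103),"scene",ray("scene",pix("scene",(406,123)),103))
E
```

```text
[5.27204e+02 2.11527e+02 1.54000e-01] [[-1.8, 0.8], [0.2, 0.6], [-1.4, -3.7], [0.0, -0.4], [2.3, -1.6], [-0.0, -1.5], [-1.5, -0.7], [1.9, 2.2]]
[5.23258e+02 3.96370e+02 4.70000e-02] [[-1.3, -0.4], [-0.2, -0.4], [-0.9, 0.5], [-0.5, 0.3], [-0.8, -1.2], [0.4, -0.8], [1.5, -1.3], [0.6, 0.4]]
knob [472.9 203.1  90. ] [array([537., 352.]), array([501., 180.])]
kb1 [450.1 199.6  90. ] [array([545., 392.]), array([532., 194.])]
kb2 [495.6 206.6  90. ] [array([529., 312.]), array([469., 167.])]
post [537.1 213.1 103. ] [array([517., 237.]), array([415., 127.])]
bt1 [582.7 245.4  94. ] [array([456., 161.]), array([330., 129.])]
bt2 [590.3 196.   94. ] [array([542., 145.]), array([372.,  91.])]
posthead top [539.77072773 213.11726623] scene [544.13537024 214.32871945]
```

```bash
cat > ov.py <<'E'
import cv2,sys
from h import *
def box(x0,x1,y0,y1,z0,z1):
    c=[(x,y,z) for x in(x0,x1) for y in(y0,y1) for z in(z0,z1)]
    return [(a,b) for i,a in enumerate(c) for b in c[i+1:] if sum(p!=q for p,q in zip(a,b))==1]
def circ(x,z,r): return [((x+r*np.cos(a),r*np.sin(a),z),(x+r*np.cos(a+.5),r*np.sin(a+.5),z)) for a in np.arange(0,6.3,.5)]
def draw(src,out,s,parts,roi={"top":(335,135,65,110),"scene":(285,130,135,105)}):
    ims=[]
    for c in("top","scene"):
        x,y,w,h=roi[c]; k=5.4 if c=="top" else 3.2
        im=cv2.resize(cv2.imread(src%c)[y:y+h,x:x+w],None,fx=k,fy=k,interpolation=2)
        for col,es in parts:
            for a,b in es:
                p=[tuple(int(v) for v in (proj(c,W(s,q))-[x,y]+.5)*k) for q in(a,b)]; cv2.line(im,p[0],p[1],col,1)
        ims.append(im)
    H=max(i.shape[0] for i in ims); ims=[cv2.copyMakeBorder(i,0,H-i.shape[0],0,4,0) for i in ims]
    cv2.imwrite(out,cv2.hconcat(ims))
E
python3 - <<'E'
from ov import *
s=[527.2,211.5,.154]
draw("pics/%s0.png","pics/ov1.png",s,[((0,255,0),box(-125,125,-52,52,0,20)),((0,0,255),box(55,65,-25,25,28,94)),((255,0,255),box(35,85,-35,35,20,28)),((255,255,0),box(86.5,86.6,-43,43,20,60)),((0,255,255),box(-78,-32,-7,7,64,90)),((255,0,0),box(34.4,34.5,-43,43,20,59)+circ(12,103,9))])
E
```

```text
(no output)
```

View pics/ov1.png

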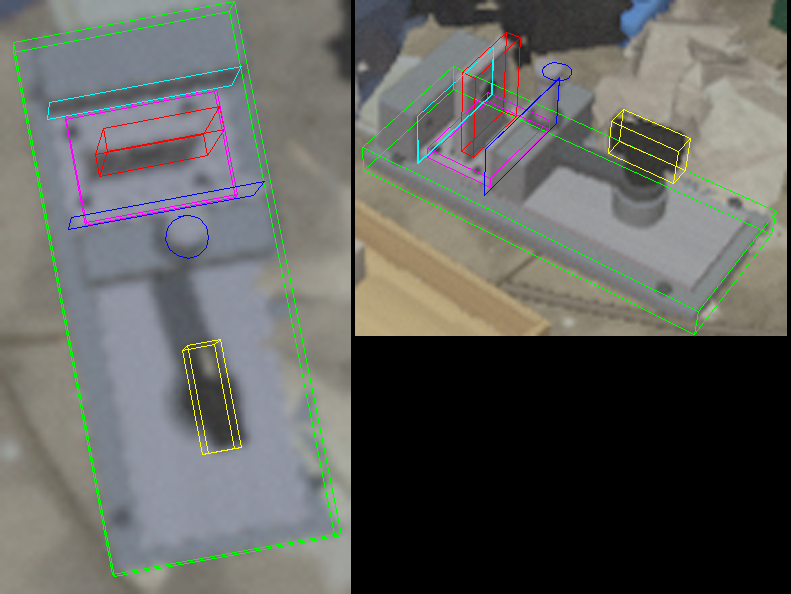

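Request:
play_rows(
  plan=[
    {"jaw": 1, "slide": [0.15, -0.2, 0], "rot": [0, 0, 0]},
    {"jaw": 1, "slide": [0.29, -0.39, 0], "rot": [0, 0, 0]},
    {"jaw": 1, "slide": [0.44, -0.59, 0], "rot": [0, 0, 0]},
    {"jaw": 1, "slide": [0.58, -0.78, 0], "rot": [0, 0, 0]},
    {"jaw": 1, "slide": [0.73, -0.98, 0], "rot": [0, 0, 0]},
  ],
)

```text
t: 1.12
ee_pos: [225.1, -481.2, 213.9]
tcp_rot: [0.989, 0.149, 0.0, 0.0]
wrist_force: [-0.7, -0.1, 0.0]
finger_gap: 1.002
finger_force: 0.0
```

Request:
play_rows(
  plan=[
    {"jaw": 1, "slide": [0.15, -0.2, 0], "rot": [0, 0, 0]},
    {"jaw": 1, "slide": [0.29, -0.39, 0], "rot": [0, 0, 0]},
    {"jaw": 1, "slide": [0.44, -0.59, 0], "rot": [0, 0, 0]},
    {"jaw": 1, "slide": [0.58, -0.78, 0], "rot": [0, 0, 0]},
    {"jaw": 1, "slide": [0.73, -0.98, 0], "rot": [0, 0, 0]},
  ],
)

```text
t: 1.53
ee_pos: [266.0, -366.1, 214.0]
tcp_rot: [0.989, 0.149, 0.0, 0.0]
wrist_force: [-0.4, 0.1, -0.4]
finger_gap: 1.002
finger_force: 0.0
```

Request:
play_rows(
  plan=[
    {"jaw": 1, "slide": [0.15, -0.2, 0], "rot": [0, 0, 0]},
    {"jaw": 1, "slide": [0.29, -0.39, 0], "rot": [0, 0, 0]},
    {"jaw": 1, "slide": [0.44, -0.59, 0], "rot": [0, 0, 0]},
    {"jaw": 1, "slide": [0.58, -0.78, 0], "rot": [0, 0, 0]},
    {"jaw": 1, "slide": [0.73, -0.98, 0], "rot": [0, 0, 0]},
  ],
)

```text
t: 1.95
ee_pos: [306.9, -250.9, 214.1]
tcp_rot: [0.989, 0.149, 0.0, 0.0]
wrist_force: [1.5, -0.0, 0.6]
finger_gap: 0.999
finger_force: 0.0
```

Request:
play_rows(
  plan=[
    {"jaw": 1, "slide": [0.15, -0.2, 0], "rot": [0, 0, 0]},
    {"jaw": 1, "slide": [0.29, -0.39, 0], "rot": [0, 0, 0]},
    {"jaw": 1, "slide": [0.44, -0.59, 0], "rot": [0, 0, 0]},
    {"jaw": 1, "slide": [0.58, -0.78, 0], "rot": [0, 0, 0]},
    {"jaw": 1, "slide": [0.73, -0.98, 0], "rot": [0, 0, 0]},
  ],
)

```text
t: 2.37
ee_pos: [347.9, -135.7, 214.1]
tcp_rot: [0.989, 0.149, 0.0, 0.0]
wrist_force: [0.4, 0.1, 0.2]
finger_gap: 0.998
finger_force: 0.0
```

Request:
play_rows(
  plan=[
    {"jaw": 1, "slide": [0.15, -0.2, 0], "rot": [0, 0, 0]},
    {"jaw": 1, "slide": [0.29, -0.39, 0], "rot": [0, 0, 0]},
    {"jaw": 1, "slide": [0.44, -0.59, 0], "rot": [0, 0, 0]},
    {"jaw": 1, "slide": [0.58, -0.78, 0], "rot": [0, 0, 0]},
    {"jaw": 1, "slide": [0.73, -0.98, 0], "rot": [0, 0, 0]},
  ],
)

```text
t: 2.78
ee_pos: [388.8, -20.4, 214.1]
tcp_rot: [0.989, 0.149, 0.0, 0.0]
wrist_force: [0.8, -0.9, -1.4]
finger_gap: 1.001
finger_force: 0.0
```

Request:
play_rows(
  plan=[
    {"jaw": 1, "slide": [0.15, -0.2, 0], "rot": [0, 0, 0]},
    {"jaw": 1, "slide": [0.29, -0.39, 0], "rot": [0, 0, 0]},
    {"jaw": 1, "slide": [0.44, -0.59, 0], "rot": [0, 0, 0]},
    {"jaw": 1, "slide": [0.58, -0.78, 0], "rot": [0, 0, 0]},
    {"jaw": 1, "slide": [0.73, -0.98, 0], "rot": [0, 0, 0]},
  ],
)

```text
t: 3.2
ee_pos: [429.7, 94.8, 214.1]
tcp_rot: [0.989, 0.149, 0.0, 0.0]
wrist_force: [0.4, 0.2, 0.6]
finger_gap: 0.997
finger_force: 0.0
```

Request:
play_rows(
  plan=[
    {"jaw": 1, "slide": [0.18, -0.23, 0], "rot": [0, 0, 0.05]},
    {"jaw": 1, "slide": [0.37, -0.45, 0], "rot": [0, 0, 0.1]},
    {"jaw": 1, "slide": [0.55, -0.68, 0.2], "rot": [0, 0, 0.184]},
    {"jaw": 1, "slide": [0.735, -0.908, 0.4], "rot": [0, 0, 0.184]},
    {"jaw": 1, "slide": [0.735, -0.908, 0.6], "rot": [0, 0, 0.184]},
  ],
)

```text
t: 3.62
ee_pos: [475.3, 206.1, 153.5]
tcp_rot: [0.997, 0.078, 0.002, -0.001]
wrist_force: [-1.0, -1.2, -0.1]
finger_gap: 0.999
finger_force: 0.0
```

```bash
python3 - <<'E'
from workcell import robot, vision
import cv2,numpy as np
from h import *
o=robot.observe();print(o["ee_pos"],o["tcp_rot"],o["q"])
for n in ["scene","top"]:
    p=vision.snapshot(n); cv2.imwrite(f"pics/{n}1.png",p["frame"][...,::-1])
e=o["ee_pos"]; print("tcp pix",[proj(c,e) for c in C])
from ov import *
draw("pics/%s1.png","pics/ov2.png",[527.2,211.5,.154],[((0,0,255),box(-57,-53,-2,2,64,e[2])),((0,255,255),box(-78,-32,-7,7,64,90))])
E
```

```text
[475.29125983 206.06005159 153.47576854] [ 9.96968647e-01  7.77822158e-02  1.67502004e-03 -7.98435184e-04] [2.93202331e-01 4.16493302e-01 1.68501703e+00 9.80869632e-04
 1.03646864e+00 1.70777867e+00]
tcp pix [array([378.21788819, 143.90284749]), array([376.05885555, 205.30081678])]
```

View pics/ov2.png

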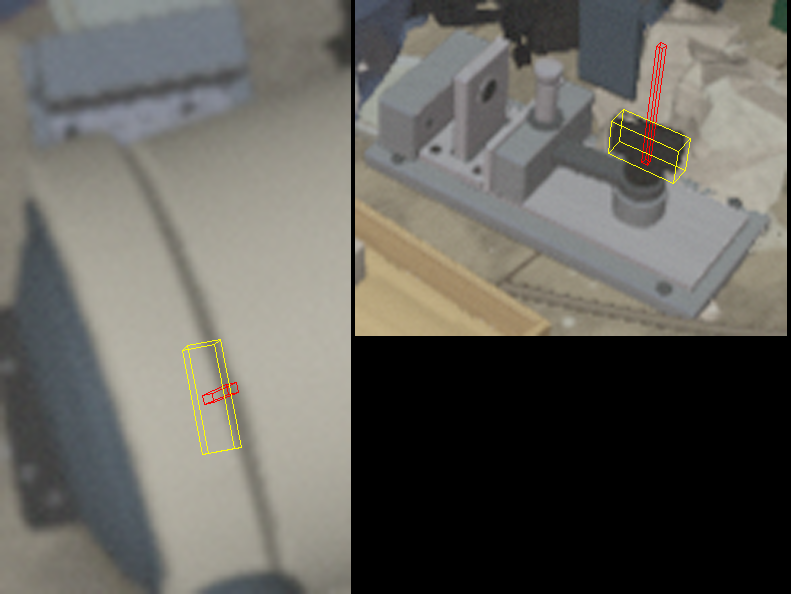

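Request:
play_rows(
  plan=[
    {"jaw": 1, "slide": [0, 0, 0.2], "rot": [0, 0, 0]},
    {"jaw": 1, "slide": [0, 0, 0.4], "rot": [0, 0, 0]},
    {"jaw": 1, "slide": [0, 0, 0.6], "rot": [0, 0, 0]},
    {"jaw": 0.6, "slide": [0, 0, 0.75], "rot": [0, 0, 0]},
    {"jaw": 0.5, "slide": [0, 0, 0.88], "rot": [0, 0, 0]},
  ],
)

```text
t: 4.13
ee_pos: [473.0, 201.2, 66.1]
tcp_rot: [0.997, 0.077, 0.0, 0.0]
wrist_force: [-0.1, 0.2, -0.8]
finger_gap: 0.882
finger_force: 0.0
```

Request:
play_rows(
  plan=[
    {"jaw": 0, "slide": [0, 0, 0], "rot": [0, 0, 0]},
    {"jaw": 0, "slide": [0, 0, 0], "rot": [0, 0, 0]},
    {"jaw": 0, "slide": [0, 0, 0], "rot": [0, 0, 0]},
    {"jaw": 0, "slide": [0, 0, 0], "rot": [0, 0, 0]},
    {"jaw": 0, "slide": [0, 0, 0], "rot": [0, 0, 0]},
  ],
)

```text
t: 4.55
ee_pos: [473.5, 202.1, 66.9]
tcp_rot: [0.997, 0.077, 0.001, -0.0]
wrist_force: [-0.2, 1.3, 0.2]
finger_gap: 0.516
finger_force: 0.0
```

Request:
play_rows(
  plan=[
    {"jaw": 0, "slide": [0, 0, 0], "rot": [0, 0, 0]},
    {"jaw": 0, "slide": [0, 0, 0], "rot": [0, 0, 0]},
    {"jaw": 0, "slide": [0, 0, 0], "rot": [0, 0, 0]},
    {"jaw": 0, "slide": [0, 0, 0], "rot": [0, 0, 0]},
    {"jaw": 0, "slide": [0, 0, 0], "rot": [0, 0, 0]},
  ],
)

```text
t: 4.97
ee_pos: [472.5, 201.5, 65.8]
tcp_rot: [0.997, 0.077, -0.001, 0.0]
wrist_force: [-0.5, -17.4, 6.5]
finger_gap: 0.154
finger_force: 8.9
```

```bash
python3 -c "
from workcell import robot
print(robot.observe())"
```

```text
{'t': 4.9667, 'q': array([ 2.87265745e-01,  5.45613608e-01,  1.77499498e+00, -8.79512367e-04,
        8.22275721e-01,  1.70391485e+00]), 'joint_vel': array([-0.00772618, -0.00309703,  0.01048945, -0.02505613,  0.01159988,
        0.00054029]), 'effort': array([ 4.27412108e+00, -7.65700006e+01, -2.65618926e+01,  2.82375120e+00,
       -2.37968467e+00,  7.47483736e-02]), 'ee_pos': array([472.48144713, 201.49838514,  65.83805788]), 'tcp_rot': array([ 9.97007935e-01,  7.72959029e-02, -5.64426368e-04,  4.49677800e-04]), 'wrist_force': array([ -0.45130576, -17.41371591,   6.46297783]), 'moment': array([-3.37365403, -0.0098079 , -0.01861545]), 'finger_force': 8.896553814411163, 'finger_gap': 0.15446319802435773}
```

Request:
play_rows(
  plan=[
    {"jaw": 0, "slide": [0, 0, 0], "rot": [0, 0, 0]},
    {"jaw": 0, "slide": [0, 0.01, 0], "rot": [0, 0, 0]},
    {"jaw": 0, "slide": [0, 0.01, 0], "rot": [0, 0, 0]},
    {"jaw": 0, "slide": [0, 0.01, 0], "rot": [0, 0, 0]},
    {"jaw": 0, "slide": [0, 0.01, 0], "rot": [0, 0, 0]},
  ],
)

```text
t: 5.38
ee_pos: [472.6, 201.0, 65.9]
tcp_rot: [0.997, 0.077, -0.0, 0.0]
wrist_force: [-5.3, 0.9, 4.4]
finger_gap: 0.153
finger_force: 30.0
```

Request:
play_rows(
  plan=[
    {"jaw": 0, "slide": [0, 0, 0], "rot": [0, 0, -0.1]},
    {"jaw": 0, "slide": [0, 0, 0], "rot": [0, 0, -0.2]},
    {"jaw": 0, "slide": [0, 0, 0], "rot": [0, 0, -0.3]},
    {"jaw": 0, "slide": [0, 0, 0], "rot": [0, 0, -0.4]},
    {"jaw": 0, "slide": [0, 0, 0], "rot": [0, 0, -0.5]},
  ],
)

```text
t: 5.8
ee_pos: [472.8, 200.5, 65.9]
tcp_rot: [0.962, 0.272, -0.0, 0.0]
wrist_force: [-3.5, -5.0, 4.5]
finger_gap: 0.15
finger_force: 30.0
```

Request:
play_rows(
  plan=[
    {"jaw": 0, "slide": [0, 0, 0], "rot": [0, 0, -0.13]},
    {"jaw": 0, "slide": [0, 0, 0], "rot": [0, 0, -0.26]},
    {"jaw": 0, "slide": [0, 0, 0], "rot": [0, 0, -0.39]},
    {"jaw": 0, "slide": [0, 0, 0], "rot": [0, 0, -0.52]},
    {"jaw": 0, "slide": [0, 0, 0], "rot": [0, 0, -0.65]},
  ],
)

```text
t: 6.22
ee_pos: [473.3, 200.2, 65.9]
tcp_rot: [0.862, 0.507, -0.0, 0.001]
wrist_force: [0.2, -10.5, 1.8]
finger_gap: 0.152
finger_force: 30.0
```

Request:
play_rows(
  plan=[
    {"jaw": 0, "slide": [0, 0, 0], "rot": [0, 0, -0.15]},
    {"jaw": 0, "slide": [0, 0, 0], "rot": [0, 0, -0.3]},
    {"jaw": 0, "slide": [0, 0, 0], "rot": [0, 0, -0.45]},
    {"jaw": 0, "slide": [0, 0, 0], "rot": [0, 0, -0.58]},
    {"jaw": 0, "slide": [0, 0, 0], "rot": [0, 0, -0.66]},
  ],
)

```text
t: 6.63
ee_pos: [473.9, 200.0, 65.9]
tcp_rot: [0.703, 0.711, -0.0, 0.001]
wrist_force: [2.6, -12.1, 0.6]
finger_gap: 0.156
finger_force: 30.4
```

```bash
python3 -c "
from workcell import robot
o=robot.observe()
import math
print(o['moment'],o['wrist_force'],o['tcp_rot'],2*math.atan2(o['tcp_rot'][1],o['tcp_rot'][0]),o['q'],o['finger_gap'])"
```

```text
[-2.03540634 -0.6800833  -1.03978602] [  2.60415534 -12.08252855   0.5756739 ] [ 7.03181001e-01  7.11010384e-01 -1.09943487e-04  8.37295731e-04] 1.581868807739662 [ 0.28435754  0.54565145  1.77466931 -0.00214733  0.82065283  0.2747485 ] 0.1555556836016125
```

Request:
play_rows(
  plan=[
    {"jaw": 0.4, "slide": [0, 0, 0], "rot": [0, 0, 0]},
    {"jaw": 0.4, "slide": [0, 0, 0], "rot": [0, 0, 0]},
    {"jaw": 0.4, "slide": [0, 0, 0], "rot": [0, 0, 0]},
    {"jaw": 0.4, "slide": [0, 0, 0], "rot": [0, 0, 0]},
    {"jaw": 0.4, "slide": [0, 0, 0], "rot": [0, 0, 0]},
  ],
)

```text
t: 7.05
ee_pos: [473.2, 201.1, 65.9]
tcp_rot: [0.705, 0.709, 0.0, 0.0]
wrist_force: [0.5, 0.4, 0.3]
finger_gap: 0.399
finger_force: 0.0
```

Request:
play_rows(
  plan=[
    {"jaw": 0.4, "slide": [0, 0, -0.1], "rot": [0, 0, 0]},
    {"jaw": 0.4, "slide": [0, 0, -0.25], "rot": [0, 0, 0]},
    {"jaw": 0.4, "slide": [0, 0, -0.4], "rot": [0, 0, 0]},
    {"jaw": 0.4, "slide": [0, 0, -0.55], "rot": [0, 0, 0]},
    {"jaw": 0.4, "slide": [0, 0, -0.6], "rot": [0, 0, 0]},
  ],
)

```text
t: 7.47
ee_pos: [474.0, 201.4, 128.4]
tcp_rot: [0.705, 0.709, 0.001, 0.001]
wrist_force: [0.5, -0.2, -1.0]
finger_gap: 0.401
finger_force: 0.0
```

```bash
python3 - <<'E'
from workcell import robot
import math
o=robot.observe()
print(o['ee_pos'],2*math.atan2(o['tcp_rot'][1],o['tcp_rot'][0]),o['finger_gap'],o["wrist_force"])
E
```

```text
[474.0433465 201.3525621 128.3654116] 1.5757617922924148 0.40128129391542616 [ 0.51275387 -0.170915   -1.0198648 ]
```

Request:
play_rows(
  plan=[
    {"jaw": 0.6, "slide": [0.02, 0.14, 0], "rot": [0, 0, 0.12]},
    {"jaw": 0.6, "slide": [0.05, 0.28, 0], "rot": [0, 0, 0.24]},
    {"jaw": 0.6, "slide": [0.07, 0.42, 0], "rot": [0, 0, 0.36]},
    {"jaw": 0.6, "slide": [0.09, 0.56, 0], "rot": [0, 0, 0.48]},
    {"jaw": 0.6, "slide": [0.11, 0.67, 0], "rot": [0, 0, 0.6]},
  ],
)

```text
t: 7.88
ee_pos: [541.0, 212.5, 126.0]
tcp_rot: [0.853, 0.523, 0.0, 0.0]
wrist_force: [-0.0, -0.5, -0.7]
finger_gap: 0.6
finger_force: 0.0
```

Request:
play_rows(
  plan=[
    {"jaw": 0.6, "slide": [0, 0, 0], "rot": [0, 0, 0.12]},
    {"jaw": 0.6, "slide": [0, 0, 0], "rot": [0, 0, 0.24]},
    {"jaw": 0.6, "slide": [0, 0, 0], "rot": [0, 0, 0.36]},
    {"jaw": 0.6, "slide": [0, 0, 0], "rot": [0, 0, 0.48]},
    {"jaw": 0.6, "slide": [0, 0, 0], "rot": [0, 0, 0.6]},
  ],
)

```text
t: 8.3
ee_pos: [540.0, 212.3, 125.9]
tcp_rot: [0.951, 0.309, -0.0, -0.0]
wrist_force: [-0.0, -0.3, -0.3]
finger_gap: 0.598
finger_force: 0.0
```

Request:
play_rows(
  plan=[
    {"jaw": 0.6, "slide": [0, 0, 0], "rot": [0, 0, 0.14]},
    {"jaw": 0.6, "slide": [0, 0, 0], "rot": [0, 0, 0.28]},
    {"jaw": 0.6, "slide": [0, 0, 0], "rot": [0, 0, 0.42]},
    {"jaw": 0.6, "slide": [0, 0, 0], "rot": [0, 0, 0.56]},
    {"jaw": 0.6, "slide": [0, 0, 0], "rot": [0, 0, 0.61]},
  ],
)

```text
t: 8.72
ee_pos: [539.9, 212.3, 125.9]
tcp_rot: [0.997, 0.074, -0.0, 0.0]
wrist_force: [0.2, -0.5, 0.5]
finger_gap: 0.602
finger_force: 0.0
```

```bash
python3 - <<'E'
from workcell import robot, vision
import cv2,numpy as np,math
from ov import *
o=robot.observe();e=o["ee_pos"]
print(e,2*math.atan2(o['tcp_rot'][1],o['tcp_rot'][0]),o['finger_gap'])
for n in ["scene","top"]:
    p=vision.snapshot(n); cv2.imwrite(f"pics/{n}2.png",p["frame"][...,::-1])
draw("pics/%s2.png","pics/ov3.png",[e[0],e[1],.154],[((0,0,255),circ(0,103,9)+circ(0,103,1))])
E
```

```text
[539.942427   212.32567367 125.91627524] 0.14722401315204098 0.6015995728357554
```

View pics/ov3.png

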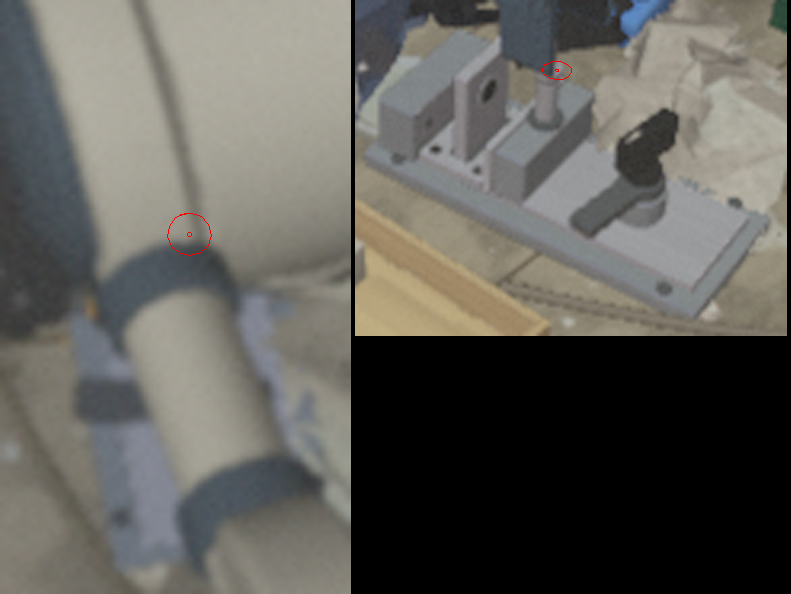

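Request:
play_rows(
  plan=[
    {"jaw": 0.6, "slide": [0.02, 0, 0.1], "rot": [0, 0, 0]},
    {"jaw": 0.6, "slide": [0.02, 0, 0.25], "rot": [0, 0, 0]},
    {"jaw": 0.6, "slide": [0.02, 0, 0.4], "rot": [0, 0, 0]},
    {"jaw": 0.6, "slide": [0.02, 0, 0.52], "rot": [0, 0, 0]},
    {"jaw": 0.4, "slide": [0.02, 0, 0.58], "rot": [0, 0, 0]},
  ],
)

```text
t: 9.23
ee_pos: [541.3, 212.4, 65.8]
tcp_rot: [0.997, 0.078, -0.001, 0.0]
wrist_force: [-0.6, -1.4, 0.2]
finger_gap: 0.553
finger_force: 0.0
```

Request:
play_rows(
  plan=[
    {"jaw": 0, "slide": [0, 0, 0], "rot": [0, 0, 0]},
    {"jaw": 0, "slide": [0, 0, 0], "rot": [0, 0, 0]},
    {"jaw": 0, "slide": [0, 0, 0], "rot": [0, 0, 0]},
    {"jaw": 0, "slide": [0, 0, 0], "rot": [0, 0, 0]},
    {"jaw": 0, "slide": [0, 0, 0], "rot": [0, 0, 0]},
  ],
)

```text
t: 9.65
ee_pos: [542.5, 212.6, 68.5]
tcp_rot: [0.997, 0.077, 0.001, 0.0]
wrist_force: [4.1, -17.9, 2.0]
finger_gap: 0.192
finger_force: 9.8
```

Request:
play_rows(
  plan=[
    {"jaw": 0, "slide": [0, 0, 0], "rot": [0, 0, 0]},
    {"jaw": 0, "slide": [0, 0, 0], "rot": [0, 0, 0]},
    {"jaw": 0, "slide": [0, 0, 0], "rot": [0, 0, 0]},
    {"jaw": 0, "slide": [0, 0, 0], "rot": [0, 0, 0]},
    {"jaw": 0, "slide": [0, 0, 0], "rot": [0, 0, 0]},
  ],
)

```text
t: 10.07
ee_pos: [542.6, 212.0, 68.5]
tcp_rot: [0.997, 0.077, 0.001, 0.0]
wrist_force: [1.7, -8.2, 2.9]
finger_gap: 0.176
finger_force: 30.0
```

Request:
play_rows(
  plan=[
    {"jaw": 0, "slide": [-0.04, 0.01, 0], "rot": [0, 0, 0]},
    {"jaw": 0, "slide": [-0.12, 0.01, 0], "rot": [0, 0, 0]},
    {"jaw": 0, "slide": [-0.2, 0.01, 0], "rot": [0, 0, 0]},
    {"jaw": 0, "slide": [-0.27, 0.01, 0], "rot": [0, 0, 0]},
    {"jaw": 0, "slide": [-0.34, 0.01, 0], "rot": [0, 0, 0]},
  ],
)

```text
t: 10.48
ee_pos: [508.5, 206.5, 68.5]
tcp_rot: [0.997, 0.077, 0.001, -0.0]
wrist_force: [3.2, 1.5, 5.2]
finger_gap: 0.173
finger_force: 30.0
```

Request:
play_rows(
  plan=[
    {"jaw": 0, "slide": [-0.01, 0, 0], "rot": [0, 0, 0]},
    {"jaw": 0, "slide": [-0.02, 0, 0], "rot": [0, 0, 0]},
    {"jaw": 0, "slide": [-0.02, 0, 0], "rot": [0, 0, 0]},
    {"jaw": 0, "slide": [-0.02, 0, 0], "rot": [0, 0, 0]},
    {"jaw": 0, "slide": [-0.02, 0, 0], "rot": [0, 0, 0]},
  ],
)

```text
t: 10.9
ee_pos: [507.9, 206.4, 68.5]
tcp_rot: [0.997, 0.077, 0.002, -0.0]
wrist_force: [8.4, 1.6, 0.8]
finger_gap: 0.173
finger_force: 30.0
```

Request:
play_rows(
  plan=[
    {"jaw": 0.5, "slide": [0.01, 0, 0], "rot": [0, 0, 0]},
    {"jaw": 0.5, "slide": [0.01, 0, 0], "rot": [0, 0, 0]},
    {"jaw": 0.5, "slide": [0.01, 0, 0], "rot": [0, 0, 0]},
    {"jaw": 0.5, "slide": [0.01, 0, 0], "rot": [0, 0, 0]},
    {"jaw": 0.5, "slide": [0.01, 0, 0], "rot": [0, 0, 0]},
  ],
)

```text
t: 11.32
ee_pos: [507.1, 206.2, 67.8]
tcp_rot: [0.997, 0.077, -0.0, 0.0]
wrist_force: [-0.0, 0.3, 0.3]
finger_gap: 0.488
finger_force: 0.0
```

Request:
play_rows(
  plan=[
    {"jaw": 0.5, "slide": [0, 0, -0.1], "rot": [0, 0, 0]},
    {"jaw": 0.5, "slide": [0, 0, -0.25], "rot": [0, 0, 0]},
    {"jaw": 0.5, "slide": [0, 0, -0.4], "rot": [0, 0, 0]},
    {"jaw": 0.5, "slide": [0, 0, -0.55], "rot": [0, 0, 0]},
    {"jaw": 0.5, "slide": [0, 0, -0.7], "rot": [0, 0, 0]},
  ],
)

```text
t: 11.73
ee_pos: [507.5, 206.2, 139.3]
tcp_rot: [0.997, 0.077, 0.0, -0.0]
wrist_force: [-0.7, 0.9, -0.5]
finger_gap: 0.501
finger_force: 0.0
```

Request:
play_rows(
  plan=[
    {"jaw": 0.5, "slide": [-0.2, 0, 0], "rot": [0, 0, 0]},
    {"jaw": 0.5, "slide": [-0.4, 0, 0], "rot": [0, 0, 0]},
    {"jaw": 0.5, "slide": [-0.6, 0, 0], "rot": [0, 0, 0]},
    {"jaw": 0.5, "slide": [-0.8, 0, 0], "rot": [0, 0, 0]},
    {"jaw": 0.5, "slide": [-1, 0, 0], "rot": [0, 0, 0]},
  ],
)

```text
t: 12.15
ee_pos: [407.8, 190.7, 138.6]
tcp_rot: [0.997, 0.077, 0.0, -0.0]
wrist_force: [0.1, -0.2, 0.3]
finger_gap: 0.499
finger_force: 0.0
```

```bash
python3 - <<'E'
from workcell import robot, vision,silhouettes
import cv2,numpy as np,math
from ov import *
o=robot.observe();e=o["ee_pos"]
print(e,2*math.atan2(o['tcp_rot'][1],o['tcp_rot'][0]),o['finger_gap'])
for n in ["scene","top"]:
    p=vision.snapshot(n); cv2.imwrite(f"pics/{n}3.png",p["frame"][...,::-1])
    for t in ["bracket","vise_jaw"]: print(n,t,[(np.round(d["box"],1).tolist(),round(d["conf"],2)) for d in silhouettes(p,t)[:2]])
s=[527.2,211.5,.154]
a=[((0,0,255),box(55,65,-25,25,28,94)),((255,0,255),box(35,85,-35,35,28,28.1)),((255,255,0),[((86.5,-43,60),(86.5,43,60))])]
import ov
def k(src,out,parts):
    ims=[]
    for c,(x,y,w,h) in {"top":(335,140,60,60),"scene":(290,130,60,60)}.items():
        im=cv2.resize(cv2.imread(src%c)[y:y+h,x:x+w],(395,395),interpolation=2); im2=im.copy()
        f=395/60
        for col,es in parts:
            for p,q in es:
                P=[tuple(int(v) for v in (proj(c,W(s,g))-[x,y]+.5)*f) for g in(p,q)]; cv2.line(im2,P[0],P[1],col,1)
        cl=cv2.convertScaleAbs(im,alpha=1.5,beta=-60)
        ims.append(cv2.resize(cv2.vconcat([cl,im2]),None,fx=.75,fy=.75,interpolation=cv2.INTER_AREA))
    cv2.imwrite(out,cv2.hconcat(ims))
k("pics/%s3.png","pics/br.png",a)
E
```

```text
[407.83756053 190.7056089  138.58312049] 0.15419330620246446 0.4994378530409249
scene bracket [([325.6, 164.3, 41.8, 46.5], 0.91)]
scene vise_jaw [([354.8, 177.0, 32.4, 42.2], 0.85)]
top bracket [([359.9, 166.7, 32.0, 29.0], 0.81)]
top vise_jaw [([370.0, 190.1, 42.4, 19.2], 0.78)]
```

View pics/br.png

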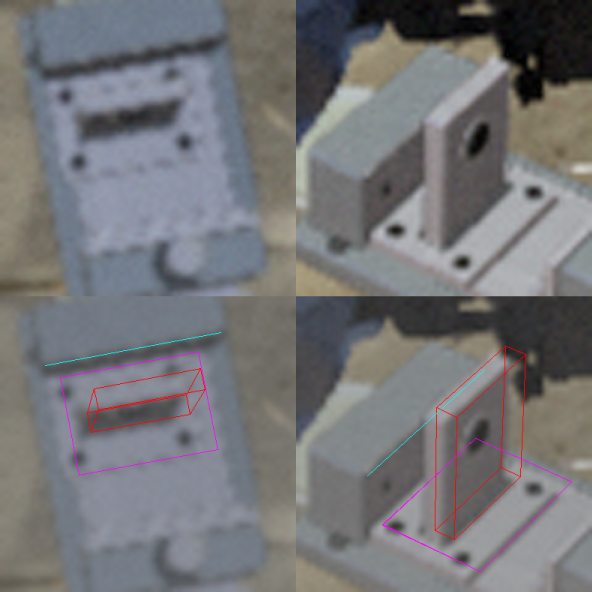

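Request:
play_rows(
  plan=[
    {"jaw": 0.6, "slide": [0.18, 0, 0], "rot": [0, 0, 0]},
    {"jaw": 0.6, "slide": [0.36, 0, 0], "rot": [0, 0, 0]},
    {"jaw": 0.6, "slide": [0.54, 0, 0], "rot": [0, 0, 0]},
    {"jaw": 0.6, "slide": [0.72, -0.01, 0], "rot": [0, 0, 0]},
    {"jaw": 0.6, "slide": [0.9, -0.02, 0], "rot": [0, 0, 0]},
  ],
)

```text
t: 12.87
ee_pos: [499.2, 206.9, 137.9]
tcp_rot: [0.997, 0.077, 0.0, -0.0]
wrist_force: [-0.3, 0.1, 0.8]
finger_gap: 0.6
finger_force: 0.0
```

Request:
play_rows(
  plan=[
    {"jaw": 0.6, "slide": [0.18, 0, 0], "rot": [0, 0, -0.13]},
    {"jaw": 0.6, "slide": [0.36, 0, 0], "rot": [0, 0, -0.26]},
    {"jaw": 0.6, "slide": [0.54, 0, 0], "rot": [0, 0, -0.39]},
    {"jaw": 0.6, "slide": [0.72, 0, 0], "rot": [0, 0, -0.52]},
    {"jaw": 0.6, "slide": [0.91, 0, 0], "rot": [0, 0, -0.65]},
  ],
)

```text
t: 13.28
ee_pos: [588.9, 220.8, 137.8]
tcp_rot: [0.944, 0.329, 0.0, -0.0]
wrist_force: [0.0, -0.9, 1.0]
finger_gap: 0.607
finger_force: 0.0
```

Request:
play_rows(
  plan=[
    {"jaw": 0.6, "slide": [0, 0, 0], "rot": [0, 0, -0.14]},
    {"jaw": 0.6, "slide": [0, 0, 0], "rot": [0, 0, -0.28]},
    {"jaw": 0.6, "slide": [0, 0, 0], "rot": [0, 0, -0.42]},
    {"jaw": 0.6, "slide": [0, 0, 0], "rot": [0, 0, -0.56]},
    {"jaw": 0.6, "slide": [0, 0, 0], "rot": [0, 0, -0.7]},
  ],
)

```text
t: 13.7
ee_pos: [588.2, 220.7, 137.7]
tcp_rot: [0.82, 0.573, 0.0, 0.0]
wrist_force: [0.5, -0.5, -0.4]
finger_gap: 0.599
finger_force: 0.0
```

Request:
play_rows(
  plan=[
    {"jaw": 0.6, "slide": [0, 0, 0], "rot": [0, 0, -0.13]},
    {"jaw": 0.6, "slide": [0, 0, 0], "rot": [0, 0, -0.26]},
    {"jaw": 0.6, "slide": [0, 0, 0], "rot": [0, 0, -0.39]},
    {"jaw": 0.6, "slide": [0, 0, 0], "rot": [0, 0, -0.52]},
    {"jaw": 0.6, "slide": [0, 0, 0], "rot": [0, 0, -0.65]},
  ],
)

```text
t: 14.12
ee_pos: [588.2, 220.7, 137.8]
tcp_rot: [0.649, 0.761, 0.0, 0.0]
wrist_force: [0.2, -0.6, -0.1]
finger_gap: 0.594
finger_force: 0.0
```

```bash
python3 - <<'E'
from workcell import robot, vision
import cv2,numpy as np,math
from ov import *
o=robot.observe();e=o["ee_pos"]
a=2*math.atan2(o['tcp_rot'][1],o['tcp_rot'][0])
print(e,a,o['finger_gap'],o["tcp_rot"],o["q"])
for n in ["scene","top"]:
    p=vision.snapshot(n); cv2.imwrite(f"pics/{n}4.png",p["frame"][...,::-1])
draw("pics/%s4.png","pics/ov4.png",[e[0],e[1],a-np.pi/2],[((0,0,255),box(-27,27,-16,16,e[2],e[2]+.1)),((0,255,0),box(-5,5,-25,25,94,94.1))])
E
```

```text
[588.18462051 220.69722459 137.76544596] 1.7298963223889459 0.5942982155060356 [6.48679567e-01 7.61061636e-01 5.74661716e-05 4.56345736e-05] [ 2.63954087e-01  5.75201845e-01  1.42401297e+00 -1.13092382e-05
  1.14223144e+00  1.04858790e-01]
```

View pics/ov4.png

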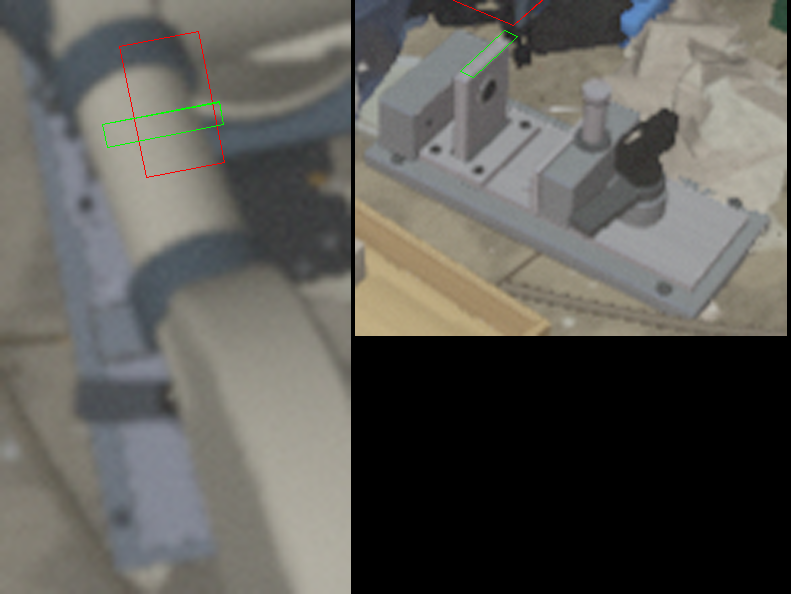

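Request:
play_rows(
  plan=[
    {"jaw": 0.6, "slide": [0.03, -0.01, 0.15], "rot": [0, 0, 0]},
    {"jaw": 0.6, "slide": [0.03, -0.01, 0.3], "rot": [0, 0, 0]},
    {"jaw": 0.6, "slide": [0.03, -0.01, 0.45], "rot": [0, 0, 0]},
    {"jaw": 0.6, "slide": [0.03, -0.01, 0.6], "rot": [0, 0, 0]},
    {"jaw": 0.5, "slide": [0.03, -0.01, 0.7], "rot": [0, 0, 0]},
  ],
)

```text
t: 14.63
ee_pos: [585.9, 223.4, 66.5]
tcp_rot: [0.652, 0.758, -0.0, -0.0]
wrist_force: [0.1, -0.3, 0.1]
finger_gap: 0.555
finger_force: 0.0
```

Request:
play_rows(
  plan=[
    {"jaw": 0.3, "slide": [0, 0, 0], "rot": [0, 0, 0]},
    {"jaw": 0.3, "slide": [0, 0, 0], "rot": [0, 0, 0]},
    {"jaw": 0.3, "slide": [0, 0, 0], "rot": [0, 0, 0]},
    {"jaw": 0.2, "slide": [0, 0, 0], "rot": [0, 0, 0]},
    {"jaw": 0.2, "slide": [0, 0, 0], "rot": [0, 0, 0]},
  ],
)

```text
t: 15.05
ee_pos: [586.4, 223.6, 68.8]
tcp_rot: [0.651, 0.759, 0.001, 0.0]
wrist_force: [0.2, 0.7, -0.3]
finger_gap: 0.206
finger_force: 0.0
```

Request:
play_rows(
  plan=[
    {"jaw": 0.18, "slide": [0, 0, 0], "rot": [0, 0, 0]},
    {"jaw": 0.16, "slide": [0, 0, 0], "rot": [0, 0, 0]},
    {"jaw": 0.14, "slide": [0, 0, 0], "rot": [0, 0, 0]},
    {"jaw": 0.12, "slide": [0, 0, 0], "rot": [0, 0, 0]},
    {"jaw": 0.1, "slide": [0, 0, 0], "rot": [0, 0, 0]},
  ],
)

```text
t: 15.47
ee_pos: [586.1, 223.6, 68.0]
tcp_rot: [0.651, 0.759, 0.0, 0.0]
wrist_force: [-0.1, 1.2, -2.9]
finger_gap: 0.107
finger_force: 30.0
```

Request:
play_rows(
  plan=[
    {"jaw": 0, "slide": [0, 0, 0], "rot": [0, 0, 0]},
    {"jaw": 0, "slide": [0, 0, 0], "rot": [0, 0, 0]},
    {"jaw": 0, "slide": [0, -0.02, 0], "rot": [0, 0, 0]},
    {"jaw": 0, "slide": [0, -0.05, -0.01], "rot": [0, 0, 0]},
    {"jaw": 0, "slide": [0, -0.07, -0.02], "rot": [0, 0, 0]},
  ],
)

```text
t: 15.88
ee_pos: [578.1, 222.2, 69.6]
tcp_rot: [0.651, 0.76, -0.001, -0.0]
wrist_force: [0.1, 0.8, -3.1]
finger_gap: 0.107
finger_force: 30.0
```

Request:
play_rows(
  plan=[
    {"jaw": 0, "slide": [0, 0, -0.05], "rot": [0, 0, 0]},
    {"jaw": 0, "slide": [0, 0, -0.15], "rot": [0, 0, 0]},
    {"jaw": 0, "slide": [0, 0, -0.3], "rot": [0, 0, 0]},
    {"jaw": 0, "slide": [0, 0, -0.45], "rot": [0, 0, 0]},
    {"jaw": 0, "slide": [0, 0, -0.6], "rot": [0, 0, 0]},
  ],
)

```text
t: 16.3
ee_pos: [579.1, 222.4, 131.4]
tcp_rot: [0.651, 0.759, 0.0, 0.0]
wrist_force: [0.4, 0.0, -3.2]
finger_gap: 0.108
finger_force: 30.0
```

Request:
play_rows(
  plan=[
    {"jaw": 0, "slide": [0.15, 0, 0], "rot": [0, 0, 0]},
    {"jaw": 0, "slide": [0.33, 0, 0], "rot": [0, 0, 0]},
    {"jaw": 0, "slide": [0.52, 0, 0], "rot": [0, 0, 0]},
    {"jaw": 0, "slide": [0.72, -0.05, 0], "rot": [0, 0, 0]},
    {"jaw": 0, "slide": [0.92, -0.1, 0], "rot": [0, 0, 0]},
  ],
)

```text
t: 16.72
ee_pos: [554.7, 313.1, 130.4]
tcp_rot: [0.651, 0.759, 0.0, 0.0]
wrist_force: [0.7, 0.4, -2.1]
finger_gap: 0.106
finger_force: 30.0
```

Request:
play_rows(
  plan=[
    {"jaw": 0, "slide": [0.2, -0.1, 0], "rot": [0, 0, 0.03]},
    {"jaw": 0, "slide": [0.4, -0.2, 0], "rot": [0, 0, 0.06]},
    {"jaw": 0, "slide": [0.6, -0.3, 0], "rot": [0, 0, 0.09]},
    {"jaw": 0, "slide": [0.78, -0.42, 0], "rot": [0, 0, 0.12]},
    {"jaw": 0, "slide": [0.92, -0.49, 0], "rot": [0, 0, 0.14]},
  ],
)

```text
t: 17.13
ee_pos: [490.7, 396.8, 130.3]
tcp_rot: [0.691, 0.722, -0.0, -0.0]
wrist_force: [-0.1, -0.2, -3.3]
finger_gap: 0.102
finger_force: 30.0
```

Request:
play_rows(
  plan=[
    {"jaw": 0, "slide": [0, 0, 0], "rot": [0, 0, 0]},
    {"jaw": 0, "slide": [0, 0, 0.05], "rot": [0, 0, 0]},
    {"jaw": 0, "slide": [0, 0, 0.1], "rot": [0, 0, 0]},
    {"jaw": 0, "slide": [0, 0, 0.15], "rot": [0, 0, 0]},
    {"jaw": 0, "slide": [0, 0, 0.2], "rot": [0, 0, 0]},
  ],
)

```text
t: 17.55
ee_pos: [492.7, 394.5, 109.2]
tcp_rot: [0.692, 0.722, -0.0, -0.0]
wrist_force: [0.6, -0.4, -2.7]
finger_gap: 0.11
finger_force: 30.0
```

```bash
python3 - <<'E'
from workcell import robot, vision
import cv2,numpy as np,math
from h import *
o=robot.observe();e=o["ee_pos"]
a=2*math.atan2(o['tcp_rot'][1],o['tcp_rot'][0])
print(e,a,o['finger_gap'],o["tcp_rot"])
p=vision.snapshot("scene"); im=p["frame"][...,::-1].copy()
f=4; x,y=215,130
im=cv2.resize(im[y:y+150,x:x+200],None,fx=f,fy=f,interpolation=2)
s=[e[0],e[1],a-np.pi/2]
from ov import box
for c,es in [((0,0,255),box(-25,25,-35,35,e[2]-48,e[2]-40)),((0,255,0),box(-25,25,-35,35,14,14.1))]:
    for g,h in es:
        P=[tuple(int(v) for v in (proj("scene",W(s,k))-[x,y]+.5)*f) for k in(g,h)]; cv2.line(im,P[0],P[1],c,1)
cv2.imwrite("pics/tray.png",im)
E
```

```text
[492.7180827  394.54168887 109.16226467] 1.6144504295704079 0.10962416914492604 [ 6.91505494e-01  7.22371154e-01 -2.62252140e-04 -3.62044287e-06]
```

View pics/tray.png

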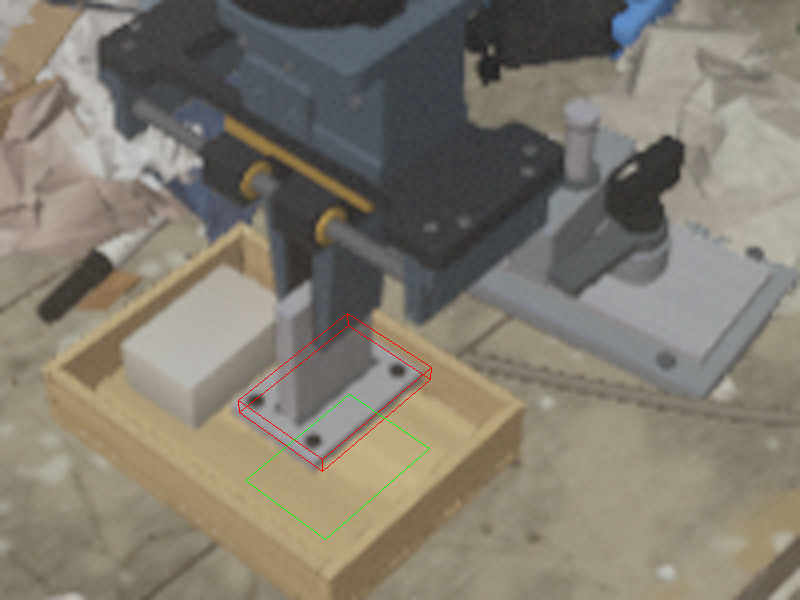

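Request:
play_rows(
  plan=[
    {"jaw": 0, "slide": [0, 0, 0.1], "rot": [0, 0, 0]},
    {"jaw": 0, "slide": [0, 0, 0.2], "rot": [0, 0, 0]},
    {"jaw": 0, "slide": [0, 0, 0.3], "rot": [0, 0, 0]},
    {"jaw": 0, "slide": [0, 0, 0.37], "rot": [0, 0, 0]},
    {"jaw": 0, "slide": [0, 0, 0.4], "rot": [0, 0, 0]},
  ],
)

```text
t: 18.02
ee_pos: [491.8, 394.7, 68.2]
tcp_rot: [0.691, 0.723, -0.001, -0.0]
wrist_force: [-0.3, 0.1, -2.3]
finger_gap: 0.103
finger_force: 30.0
```

Request:
play_rows(
  plan=[
    {"jaw": 0, "slide": [0, 0, 0.01], "rot": [0, 0, 0]},
    {"jaw": 0, "slide": [0, 0, 0.02], "rot": [0, 0, 0]},
    {"jaw": 0, "slide": [0, 0, 0.04], "rot": [0, 0, 0]},
    {"jaw": 0, "slide": [0, 0, 0.05], "rot": [0, 0, 0]},
    {"jaw": 0, "slide": [0, 0, 0.06], "rot": [0, 0, 0]},
  ],
)

```text
t: 18.43
ee_pos: [492.6, 395.3, 64.1]
tcp_rot: [0.691, 0.723, 0.0, 0.0]
wrist_force: [1.0, 0.1, -2.7]
finger_gap: 0.106
finger_force: 30.0
```

Request:
play_rows(
  plan=[
    {"jaw": 0, "slide": [0, 0, 0.005], "rot": [0, 0, 0]},
    {"jaw": 0, "slide": [0, 0, 0.01], "rot": [0, 0, 0]},
    {"jaw": 0, "slide": [0, 0, 0.015], "rot": [0, 0, 0]},
    {"jaw": 0, "slide": [0, 0, 0.02], "rot": [0, 0, 0]},
    {"jaw": 0, "slide": [0, 0, 0.02], "rot": [0, 0, 0]},
  ],
)

```text
t: 18.85
ee_pos: [492.5, 395.2, 62.0]
tcp_rot: [0.691, 0.723, 0.0, 0.0]
wrist_force: [-0.7, 0.0, -2.7]
finger_gap: 0.108
finger_force: 30.0
```

Request:
play_rows(
  plan=[
    {"jaw": 0, "slide": [0, 0, 0.005], "rot": [0, 0, 0]},
    {"jaw": 0, "slide": [0, 0, 0.01], "rot": [0, 0, 0]},
    {"jaw": 0, "slide": [0, 0, 0.01], "rot": [0, 0, 0]},
    {"jaw": 0, "slide": [0, 0, 0.01], "rot": [0, 0, 0]},
    {"jaw": 0, "slide": [0, 0, 0.01], "rot": [0, 0, 0]},
  ],
)

```text
t: 19.27
ee_pos: [492.5, 395.2, 61.9]
tcp_rot: [0.691, 0.723, 0.0, 0.0]
wrist_force: [-4.0, -3.0, 14.4]
finger_gap: 0.106
finger_force: 30.0
```

Request:
play_rows(
  plan=[
    {"jaw": 0, "slide": [0, 0, -0.005], "rot": [0, 0, 0]},
    {"jaw": 0.15, "slide": [0, 0, -0.005], "rot": [0, 0, 0]},
    {"jaw": 0.25, "slide": [0, 0, -0.005], "rot": [0, 0, 0]},
    {"jaw": 0.35, "slide": [0, 0, -0.005], "rot": [0, 0, 0]},
    {"jaw": 0.45, "slide": [0, 0, -0.005], "rot": [0, 0, 0]},
  ],
)

```text
t: 19.68
ee_pos: [492.5, 395.2, 61.4]
tcp_rot: [0.691, 0.723, 0.0, 0.0]
wrist_force: [-0.4, -0.4, -0.6]
finger_gap: 0.337
finger_force: 0.0
```

Request:
play_rows(
  plan=[
    {"jaw": 0.45, "slide": [0, 0, -0.05], "rot": [0, 0, 0]},
    {"jaw": 0.45, "slide": [0, 0, -0.15], "rot": [0, 0, 0]},
    {"jaw": 0.45, "slide": [0, 0, -0.3], "rot": [0, 0, 0]},
    {"jaw": 0.45, "slide": [0, 0, -0.5], "rot": [0, 0, 0]},
    {"jaw": 0.45, "slide": [0, 0, -0.7], "rot": [0, 0, 0]},
  ],
)

```text
t: 20.1
ee_pos: [492.3, 395.1, 132.9]
tcp_rot: [0.691, 0.723, -0.0, -0.0]
wrist_force: [-0.2, 0.2, 0.8]
finger_gap: 0.451
finger_force: 0.0
```

Request:
play_rows(
  plan=[
    {"jaw": 0.45, "slide": [0, 0, -0.2], "rot": [0, 0, 0]},
    {"jaw": 0.45, "slide": [0, 0, -0.4], "rot": [0, 0, 0]},
    {"jaw": 0.45, "slide": [0, 0, -0.5], "rot": [0, 0, 0]},
    {"jaw": 0.45, "slide": [0, 0, -0.5], "rot": [0, 0, 0]},
    {"jaw": 0.45, "slide": [0, 0, -0.5], "rot": [0, 0, 0]},
  ],
)

```text
t: 20.52
ee_pos: [492.5, 395.2, 181.6]
tcp_rot: [0.691, 0.723, 0.0, 0.0]
wrist_force: [-0.5, 0.1, -0.7]
finger_gap: 0.451
finger_force: 0.0
```

```bash
python3 - <<'E'
from workcell import robot, vision
import cv2
print(robot.observe()["wrist_force"],robot.observe()["joint_vel"].round(3))
p=vision.snapshot("scene"); cv2.imwrite("pics/end.png",cv2.resize(p["frame"][110:310,210:450,::-1],None,fx=3,fy=3,interpolation=2))
E
```

```text
[-0.46305399  0.1467465  -0.66256206] [-0.001  0.025  0.023  0.    -0.008  0.001]
```

View pics/end.png

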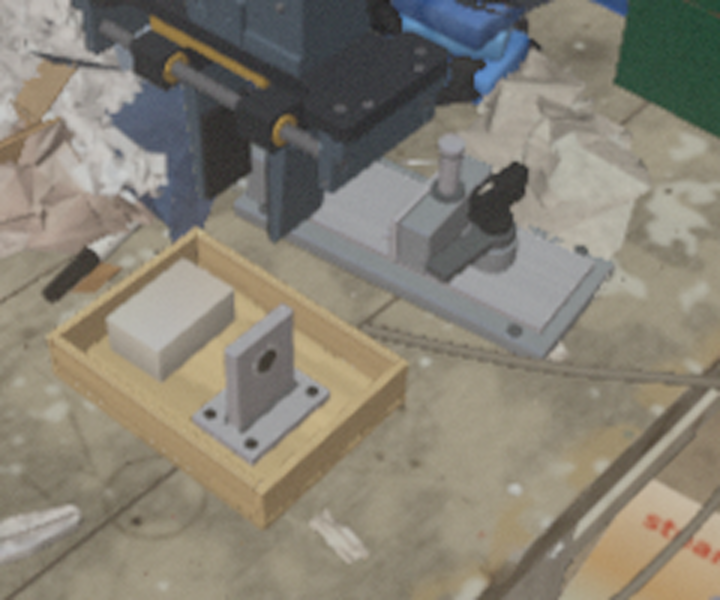

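The bracket stands upright in the tray at about (258,385). The carton is where it started, and the jaw and knob are open.

```bash
python3 -c "
from workcell import order
print(order.finish_job())"
```

```text
the job is handed in; nothing more can be done
None
```

I handed the job in at about 20.6 s: the knob was turned to its stop, the jaw slid fully back, and the bracket stood upright in the tray with the carton unmoved. The final picture confirms this, but the hand-in call gave no verdict.

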